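Lock the chip collector's cover

TASK

The filter cover of the key machine's chip collector stands ajar on its spring hinges. Set a fingertip in the slot of the round quarter-turn fastener on the cover, press the cover down onto its seal, and keep it pressed while you turn the fastener clockwise (seen from above) a quarter turn to its stop, so that its cam catches under the rim; then let go: the cover must stay shut by itself. Use fingertips only: do not pull the cover up, and do not lift or push away the brush, the oil bottle or the screwdriver beside the box.

Things in the scene. Friction and masses are not known exactly. Their poses are not given: they have to be found in the camera images.
- chip_box: Dark blue-grey sheet-metal chip collector, fixed to the worktop, 250 mm deep (x) by 220 mm wide (y), its rim 82 mm high with a 5 mm black foam seal on it. Origin: centre of its underside on the worktop. x points from its louvred front to its hinges at the back, y to its left, z up. A hose port sticks out 41 mm on its left (+y) side at x = +65 mm.
- cover_hinge (a point): Middle of the cover's hinge line, 125 mm behind the box's origin and 87 mm up. The line runs along the box's y. The point turns with the cover: its x points from the fastener to the hinge, along the cover.
- cover (a joint): Light grey cover, 6 mm thick, 254 x 226 mm, hinged at the back: angle in rad, 0 = shut on the seal, grows as the front rises. Springs hold it at about 0.23 to 0.31 when free; shutting it takes 6 to 8 N at the fastener. The foam yields down to -0.020, a hard stop. Locked and let go, the cover stands at about 0.002.
- fastener_center (a point): On the fastener's axis, on its slot's floor: 180 mm before the hinge line along the cover, 10 mm above the cover's underside. Disc with amber sides and dark slot floor, 95 mm across, in a fixed black ring (outside 120 mm), both 22 mm above the cover. The slot crosses the disc: 35 mm wide at the middle, 41 at the ends, 18 deep, ends closed by the ring. Turns with the disc: y runs along the slot, z is the axis.
- slot_end (a point): Point on the slot's floor 26 mm from the axis, at the end marked by a white line on the floor: a place to set the fingertip. When unlocked this end points to the box's right (-y, red dot on the ring), when locked to the box's front (-x, green dot).
- fastener (a joint): Turn of the fastener in rad: 0 = unlocked, growing clockwise seen from above, 1.571 = locked, at a hard stop. It stays where it is left (friction about 0.05 N m). From about 0.8 on, its cam arm under the cover goes below a catch inside the front rim, but only if the cover is pressed to about 0.01 or lower; else it butts against the catch or rides on top of it.
- chip_brush: Flat brush with black handle, 246 x 92 x 24 mm, lying on the worktop on the box's right. Origin: middle of its underside, x along it. Loose, leave alone.
- oil_bottle: Small white oil bottle with red spout, 39 mm wide, 150 mm high, standing on the box's left. Origin: centre of its foot. Loose, leave alone.
- screwdriver: Screwdriver with yellow handle, 182 x 29 x 29 mm, lying across in front of the box. Origin: middle of its underside, x along the shaft. Loose, leave alone.

How it is judged:
By the outcome, as a careful person would: the job done as asked, in the order asked, and still so for the second after the job is handed in, with the robot touching nothing.
It also fails if it takes over 42 s, if anything falls off the work surface, if the arm or the gripper's body presses on something with over 40 N, if the wrist force passes 120 N, or if a joint passes its speed limit or range.

ROBOT

A 7-joint arm with a two-finger parallel gripper is mounted at the origin on a cart in front of the work surface, level with it; the furniture and walls round the work are solid. World frame = base frame: x ahead of the robot, y to its left, z up, the work surface at z = 0. Lengths are in mm, angles in rad, forces in N, time in s.
With the tool pointing down it reaches from about 425 to 825 mm from the base axis. Payload 3.6 kg.
Tool frame: the origin (TCP) lies midway between the tips of the shut fingers; the grasp point (between the pads) lies 19 mm behind it; z points along the fingers, y is the direction in which the jaws open and shut (so a half turn about z gives the same grasp; the last joint's range is limited). The gripper opens to 85 mm and grips with 20 to 120 N. Pads are 22 mm wide; open, the fingers measure 114 mm over their backs; the gripper's body (76 mm by 85 mm) begins 54 mm behind the grasp point. The pads swing forward as they close: fully open they stand 13 mm farther back than shut.
Start: joints at [-1.208, 0.615, -0.013, 1.423, 0.008, 1.103, -0.04], TCP at [246.967, 601.224, 231.297] pointing down, gripper open.
Joint ranges: [-3.12, 3.12], [-0.3, 2.06], [-1.34, 1.32], [0.26, 2.42], [-1.36, 4.5], [0.01, 1.98], [-2.84, 2.84]. Speed limits (rad/s): [2.79, 2.79, 3.14, 3.14, 3.14, 3.14, 3.14].

INTERFACE

Orientations are given as a rotation vector (axis times angle).
In Python, from bench import arm gives the robot as it stands. The module is installed in compiled form; this text tells all that it offers. Calls block until the motion is done:
- arm.move_pose(position, orientation): joint-space move of the TCP to a pose.
- arm.servo_line(position, rate=150, ori=None, until_force=None): straight line of the TCP; ori=None keeps the orientation; rate is the mean speed in mm/s. With until_force (N) it stops when the force on the tool has changed by that much, and returns True; else False.
- arm.move_joints(angles): joint-space move.
- arm.move_gripper(opening, force=None): finger opening in mm; force is the grip in N (None keeps the last); returns when the fingers have stopped.
- arm.pause(seconds).
- arm.inverse_kinematics(position, orientation): joint angles nearest the present ones, or None.
- arm.observe(): the state.
- arm.snapshot(name): name is "side" or "top"; returns a dict with "img" (384x512x3 uint8, red, green, blue), "depth" (384x512 float32, mm along the optical axis (not along the pixel's ray), 0 where there is no reading), "intrinsics" (3x3 intrinsics, pixels), "world_from_camera" (4x4, takes a point from camera to world coordinates). Camera axes: x right, y up, looking along -z (the intrinsics and any distortion apply to the point x, -y, -z); pixel columns grow to the right and rows downward; lengths in mm; the calibration is good to about 2 mm. A picture is of the moment at which its call begins.
A pose or a line that the arm cannot do raises arm.IKError and nothing moves.
- arm.finish_job(): hands the job in, once; it reports no verdict.
Trained networks look in the newest picture that a camera, given by its name, has taken for a name from the list of things; names that differ only in an ending like _2 or _b are one class to them, and where a whole thing is asked for, a point or a joint stands for the part that bears it (a point fixed in the world has none). Each returns a list of dicts, best first, with "score" (0 to 1); they miss things now and then, are a little off and sometimes report something else, mostly with a low value. They report only what shows in the picture. A call takes as long as a camera call.
- arm.masks_of(camera, target): "pixels" (384x512 bool, what is visible of it).
- arm.landmark_of(camera, target): "location" ([x, y, z] in mm, in the coordinates of the camera as it stood for that picture, good to about 4 mm: a listed point, or the origin of a listed thing).
The state is a dict: "time": time; "q": joint angles; "joint_vel": joint speeds; "joint_efforts": joint torques, N m; "tool_pos": TCP position; "tcp_rot": TCP orientation; "contact_force": force on the tool from outside, world axes, zero at the start; "moment": the same for the moment, N m; "gripper_width": finger opening in mm.
Only numpy, scipy, OpenCV 4.12 (cv2) and the standard library are available. Lean on these libraries where they do the work, as an engineer would, in place of code of your own. Each camera call takes 0.05 s, during which the arm holds its last target. There are 200 camera calls.

## Working session

There is one attempt and no reset: what is moved stays moved. The work goes in short steps, each a Python script; the robot and the scene stay as the last script left them, time stands still between calls to the robot, and variables do not carry over. Pictures are saved under pics/ and viewed, about 8 in all and at most 12, crops included, and the job is handed in when it is done.

```bash
mkdir -p pics; cat > h.py <<'E'
from bench import arm
import numpy as np, cv2
from scipy.spatial.transform import Rotation as R
def snap(cam,fn=None):
    s=arm.snapshot(cam)
    if fn: cv2.imwrite('pics/'+fn,s['img'][:,:,::-1])
    return s
def lm(s,cam,t):
    return [(round(d['score'],2),np.round((s['world_from_camera']@np.r_[d['location'],1])[:3],1)) for d in arm.landmark_of(cam,t)[:2]]
E
python3 - <<'E'
from h import *
for c in('side','top'):
    s=snap(c,c+'0.png')
    print(c,np.round(s['world_from_camera'],2).tolist(),s['intrinsics'].tolist())
    for t in['chip_box','cover_hinge','fastener_center','slot_end','chip_brush','oil_bottle','screwdriver']: print(t,lm(s,c,t))
o=arm.observe();print(o)
a=cv2.hconcat([cv2.imread('pics/side0.png'),cv2.imread('pics/top0.png')]);cv2.imwrite('pics/a.png',cv2.resize(a,(800,300)))
E
```

```text
side [[0.86, 0.28, -0.44, 130.38], [-0.52, 0.43, -0.74, -660.34], [-0.02, 0.86, 0.51, 550.22], [0.0, 0.0, 0.0, 1.0]] [[377.39072732722803, 0.0, 258.2472532862543], [0.0, 377.39072732722803, 181.7292459477805], [0.0, 0.0, 1.0]]
chip_box [(0.98, array([534.4,  83.4,  -0. ]))]
cover_hinge [(0.73, array([662. ,  78.1,  88.9]))]
fastener_center [(0.5, array([491.4,  84.1, 147.2]))]
slot_end []
chip_brush [(0.68, array([5.33e+02, 8.46e+01, 2.00e-01])), (0.67, array([525. , -91.2,   0.8]))]
oil_bottle []
screwdriver [(0.66, array([376.2,  67.1,  -6.5]))]
top [[0.01, 0.98, -0.2, 365.82], [-1.0, 0.01, -0.0, 43.38], [0.0, 0.2, 0.98, 1017.52], [0.0, 0.0, 0.0, 1.0]] [[374.30721113830987, 0.0, 259.75840580942395], [0.0, 374.30721113830987, 192.39622692498], [0.0, 0.0, 1.0]]
chip_box [(0.67, array([375.8,  67.1,  -4.4])), (0.58, array([540.7,  85.3,   0.6]))]
cover_hinge [(0.66, array([663.1,  79. ,  89.4]))]
fastener_center [(0.73, array([492.3,  88.6, 142.7]))]
slot_end [(0.66, array([487.5,  61.2, 148.2]))]
chip_brush [(0.79, array([526.8, -86.9,  -5.5]))]
oil_bottle [(0.81, array([498.6, 258.9,  -4.1]))]
screwdriver [(0.68, array([372.8,  64.1,  -3. ])), (0.48, array([664.1,  79. ,  87.9]))]
{'time': 0.8, 'q': array([-1.2074906 ,  0.61489301, -0.01254057,  1.42340578,  0.00807819,
        1.10343031, -0.04039466]), 'joint_vel': array([-0.00053824, -0.00202781,  0.00106772,  0.0002347 ,  0.00060752,
        0.00072692, -0.00043737]), 'joint_efforts': array([-3.84554869e-04, -4.69056773e+01,  2.58894442e-01, -1.71338993e+01,
        1.01007748e-02,  1.42946046e-03, -3.76478539e-06]), 'tool_pos': array([246.99355694, 601.20048291, 231.30000526]), 'tcp_rot': array([-6.08445734e-01, -3.08207306e+00,  1.28284678e-04]), 'contact_force': array([-0.28945973, -0.46727205,  0.00852901]), 'moment': array([ 0.01277172,  0.03627458, -0.00809165]), 'gripper_width': 85.19532503751863}
```

View pics/a.png

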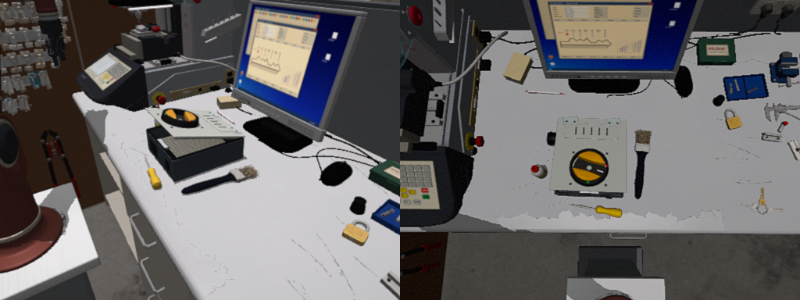

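The cover is ajar at about 0.27 rad, with the fastener near (492, 87) in the world. I'll zoom in to see the slot's direction and check the inverse kinematics (IK) for the planned path.

```bash
cat >> h.py <<'E'
H=np.array([662.8,78.6,87.]); YAW=-0.045; N=1
def ori(phi,flip=False):  # slot dir (white end) at turn phi clockwise from box -y
    a=YAW-np.pi/2-phi; d=np.array([np.cos(a),np.sin(a),0])
    y=-d if flip else d
    z=np.array([0,0,-1.]); return R.from_matrix(np.c_[np.cross(y,z),y,z]).as_rotvec()
def slot(th,phi,r=26,dz=0):  # world pos of floor point, cover angle th
    p=np.array([-180-r*np.sin(phi),-r*np.cos(phi),10+dz])
    c,s=np.cos(th),np.sin(th)
    q=np.array([p[0]*c+p[2]*s,p[1],-p[0]*s+p[2]*c])
    return H+R.from_rotvec([0,0,YAW]).apply(q)
E
python3 - <<'E'
from h import *
print(slot(.27,0,0),slot(.27,0),slot(0,0),slot(0,1.57))
for f in(0,1):
  for th,phi,dz in[(.27,0,80),(.27,0,0),(0,0,0),(0,.8,0),(0,1.57,0),(0,1.9,0),(0,1.9,100)]:
    q=arm.inverse_kinematics(slot(th,phi,26,dz),ori(phi,f)); print(f,phi,None if q is None else np.round(q,2))
s=cv2.imread('pics/top0.png')[140:270,180:330];t=cv2.imread('pics/side0.png')[120:250,150:300]
cv2.imwrite('pics/b.png',cv2.resize(cv2.hconcat([s,t]),(800,347),interpolation=cv2.INTER_CUBIC))
E
```

```text
[492.16147043  86.28392118 144.64936757] [490.99186526  60.31024174 144.64936757] [481.81261408  60.72358708  97.        ] [457.00761665  87.84618779  97.        ]
0 0 [-0.66  0.51  0.75  1.84 -0.42  0.96 -1.34]
0 0 [-0.61  0.57  0.66  1.98 -0.51  0.76 -1.26]
0 0 [-0.55  0.63  0.57  2.05 -0.57  0.63 -1.2 ]
0 0.8 [-0.86  0.84  1.13  2.1  -1.01  0.91 -1.54]
0 1.57 [ 0.06  0.57 -0.44  2.08  0.44  0.57  2.41]
0 1.9 [-0.01  0.57 -0.36  2.07  0.36  0.56  2.14]
0 1.9 [-0.02  0.4  -0.32  1.97  0.17  0.8   2.33]
1 0 [-0.19  0.42  0.04  1.82 -0.02  0.9   1.39]
1 0 [-0.15  0.49 -0.03  1.97  0.02  0.68  1.34]
1 0 [-0.13  0.56 -0.06  2.04  0.06  0.55  1.29]
1 0.8 [-0.28  0.55  0.12  2.08 -0.12  0.52  0.66]
1 1.57 [-0.42  0.55  0.27  2.1  -0.28  0.53  0.01]
1 1.9 [-0.48  0.56  0.34  2.09 -0.35  0.54 -0.27]
1 1.9 [-0.58  0.41  0.45  1.98 -0.24  0.8  -0.36]
```

View pics/b.png

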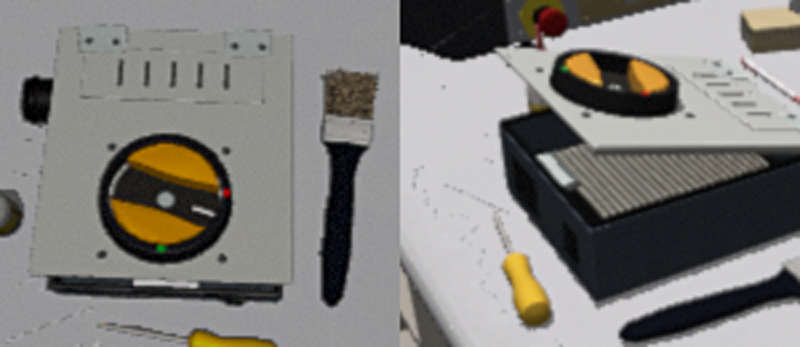

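The slot is already turned by about 0.2 rad clockwise: in the crop, the disc centre is at (166,200) and the white line at (204,211). I'll measure this geometrically.

```bash
cat >> h.py <<'E'
def ray_to_cover(s,u,v,th,h):
    """pixel -> cover-frame (x,y) on plane h above cover underside"""
    K=s['intrinsics'];T=s['world_from_camera']
    d=np.array([(u-K[0,2])/K[0,0],-(v-K[1,2])/K[1,1],-1]); d=T[:3,:3]@d; o=T[:3,3]
    M=R.from_rotvec([0,0,YAW]).as_matrix()@R.from_rotvec([0,th,0]).as_matrix()
    d=M.T@d; o=M.T@(o-H); return o+d*(h-o[2])/d[2]
def look(cam='top',th=.27):
    s=snap(cam); im=s['img'].astype(int); hsv=cv2.cvtColor(s['img'],cv2.COLOR_RGB2HSV)
    X=lambda m,h:np.array([ray_to_cover(s,u,v,th,h) for v,u in np.argwhere(m)])
    near=np.zeros(hsv.shape[:2],bool); 
    c=s['world_from_camera']; p=np.linalg.inv(c)@np.r_[slot(th,0,0),1]; K=s['intrinsics']
    u0,v0=K[0,2]-K[0,0]*p[0]/p[2],K[1,2]+K[1,1]*p[1]/p[2]
    vv,uu=np.mgrid[:384,:512]; near=np.hypot(uu-u0,vv-v0)<24
    h,sa,va=hsv[...,0],hsv[...,1],hsv[...,2]
    for n,m,hh in[('amber',(h>12)&(h<28)&(sa>150)&(va>120),28),('red',((h<6)|(h>174))&(sa>150)&(va>100),28),('green',(h>40)&(h<80)&(sa>120),28),('white',(sa<60)&(va>130)&(np.hypot(uu-u0,vv-v0)<19),10)]:
        P=X(m&near,hh)
        if len(P): print(n,len(P),P.mean(0)[:2].round(1),(P.mean(0)[:2]+[180,0]).round(1))
        if n=='white' : print((P+[180,0,0])[:,:2].round().tolist())
    return s
E
python3 - <<'E'
from h import *
s=look()
for k in range(3):
    snap('top');print(lm(s,'top','slot_end'),lm(s,'top','fastener_center'),lm(s,'top','cover_hinge'))
E
```

```text
amber 584 [-181.3    0.7] [-1.3  0.7]
red 6 [-177.7  -53.1] [  2.3 -53.1]
green 18 [-229.    4.] [-49.   4.]
white 28 [-181.9  -12.1] [ -1.9 -12.1]
[[7.0, -0.0], [5.0, 4.0], [5.0, 2.0], [5.0, -0.0], [5.0, -3.0], [2.0, 4.0], [2.0, 2.0], [2.0, -1.0], [2.0, -3.0], [3.0, -5.0], [-1.0, 4.0], [-0.0, 2.0], [-0.0, -1.0], [-0.0, -3.0], [-0.0, -5.0], [-3.0, 1.0], [-3.0, -1.0], [-3.0, -3.0], [-7.0, -25.0], [-6.0, -27.0], [-6.0, -29.0], [-6.0, -32.0], [-9.0, -32.0], [-9.0, -34.0], [-9.0, -36.0], [-8.0, -39.0], [-11.0, -39.0], [-11.0, -41.0]]
[(0.7, array([486.9,  62.2, 145.9]))] [(0.74, array([490.1,  91.6, 140.7])), (0.45, array([536.8,  86. ,   0.9]))] [(0.81, array([668. ,  78.6,  88.4]))]
[(0.71, array([488.2,  63.7, 149.5]))] [(0.77, array([488.6,  92. , 142.1]))] [(0.73, array([664.6,  84.2,  91.3]))]
[(0.96, array([487. ,  61.4, 146.7]))] [(0.97, array([490.4,  93.1, 139.8]))] [(0.62, array([661.5,  82.2,  89.8]))]
```

```bash
cat >> h.py <<'E'
def tori(th,phi):  # tool tilted with the cover
    return (R.from_rotvec([0,0,YAW])*R.from_rotvec([0,th,0])*R.from_rotvec([0,0,-YAW])*R.from_rotvec(ori(phi,True))).as_rotvec()
def st(n=''):
    o=arm.observe(); print(n,round(o['time'],2),o['tool_pos'].round(1),o['contact_force'].round(1),o['moment'].round(2),round(o['gripper_width'],1))
    return o
E
python3 - <<'E'
from h import *
arm.move_gripper(0,40)
f=.24
arm.move_pose(slot(.27,f,26,90),tori(.27,f)); st('above')
arm.servo_line(slot(.27,f,26,25),rate=150); st('near'); s=look()
a=snap('side','s1.png');b=cv2.imread('pics/s1.png')[110:240,160:310]; t=s['img'][140:270,180:330,::-1]
cv2.imwrite('pics/c.png',cv2.resize(cv2.hconcat([t,b]),(800,347),interpolation=cv2.INTER_CUBIC))
E
```

```text
above 4.38 [509.   61.8 233. ] [-0.4 -0.3 -0.1] [-0.02 -0.28 -0.03] 0.4
near 4.96 [492.4  61.5 170.8] [ 0.1 -0.2 -0.2] [-0.01 -0.27 -0.04] 0.4
amber 26 [-198.6   39.3] [-18.6  39.3]
white 137 [-190.2  -20.3] [-10.2 -20.3]
[[9.0, -33.0], [9.0, -36.0], [10.0, -38.0], [10.0, -40.0], [10.0, -43.0], [6.0, -24.0], [6.0, -26.0], [6.0, -29.0], [7.0, -31.0], [7.0, -33.0], [7.0, -36.0], [7.0, -38.0], [7.0, -40.0], [7.0, -43.0], [3.0, -22.0], [4.0, -24.0], [4.0, -26.0], [4.0, -29.0], [4.0, -31.0], [4.0, -33.0], [4.0, -38.0], [5.0, -41.0], [1.0, -17.0], [1.0, -22.0], [1.0, -24.0], [1.0, -27.0], [1.0, -31.0], [2.0, -34.0], [2.0, -36.0], [2.0, -38.0], [2.0, -41.0], [2.0, -43.0], [-2.0, -15.0], [-2.0, -17.0], [-2.0, -22.0], [-1.0, -29.0], [-1.0, -31.0], [-1.0, -34.0], [-1.0, -36.0], [-1.0, -38.0], [-1.0, -41.0], [-0.0, -43.0], [-5.0, -15.0], [-4.0, -17.0], [-4.0, -20.0], [-4.0, -22.0], [-4.0, -27.0], [-4.0, -29.0], [-4.0, -32.0], [-4.0, -34.0], [-3.0, -36.0], [-3.0, -39.0], [-3.0, -41.0], [-3.0, -43.0], [-7.0, -15.0], [-7.0, -18.0], [-7.0, -20.0], [-7.0, -22.0], [-6.0, -27.0], [-6.0, -29.0], [-6.0,
[... 463 characters left out ...]
-37.0], [-15.0, -9.0], [-15.0, -11.0], [-15.0, -13.0], [-15.0, -16.0], [-15.0, -18.0], [-14.0, -20.0], [-14.0, -23.0], [-14.0, -25.0], [-18.0, -7.0], [-18.0, -9.0], [-17.0, -11.0], [-17.0, -14.0], [-17.0, -16.0], [-17.0, -18.0], [-21.0, -2.0], [-20.0, -4.0], [-20.0, -7.0], [-20.0, -9.0], [-20.0, -11.0], [-23.0, -0.0], [-23.0, -2.0], [-23.0, -5.0], [-23.0, -7.0], [-26.0, 4.0], [-26.0, 2.0], [-26.0, -0.0], [-26.0, -3.0], [-29.0, 7.0], [-28.0, 4.0], [-28.0, 2.0], [-28.0, -0.0], [-31.0, 11.0], [-31.0, 9.0], [-31.0, 6.0], [-31.0, 4.0], [-34.0, 13.0], [-34.0, 11.0], [-34.0, 9.0], [-36.0, 15.0], [-36.0, 13.0], [-36.0, 11.0], [-39.0, 17.0], [-39.0, 15.0], [-39.0, 13.0], [-42.0, 19.0], [-41.0, 17.0]]
```

View pics/c.png

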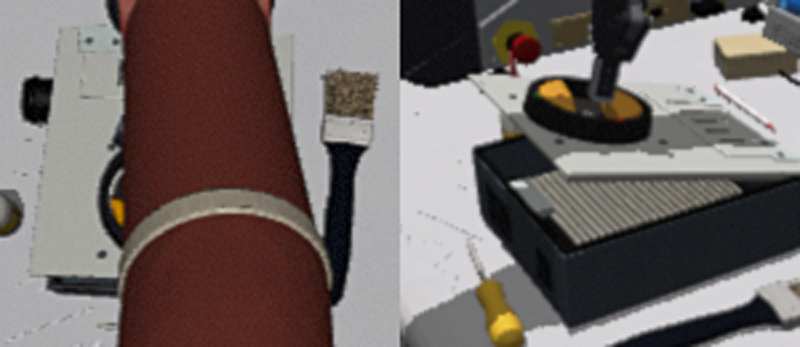

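In the side crop, the shut fingertips at about (600,100) hang over the slot near its red-dot end. I'll descend into the slot until contact.

```bash
python3 - <<'E'
from h import *
f=.24
print(arm.servo_line(slot(.27,f,26,-4),rate=60,until_force=3)); o=st('touch')
M=R.from_rotvec([0,0,YAW]).as_matrix()@R.from_rotvec([0,.27,0]).as_matrix()
print((M.T@(o['tool_pos']-H)+[180,0,-10]).round(1))
s=snap('side','s2.png');cv2.imwrite('pics/d.png',cv2.resize(s['img'][110:240,160:310,::-1],(600,520),interpolation=cv2.INTER_CUBIC))
E
```

```text
False
touch 5.69 [483.7  61.3 142.2] [ 0.1 -0.2  0.7] [-0.04 -0.29  0.01] 0.1
[ -6.5 -25.3  -4.3]
```

View pics/d.png

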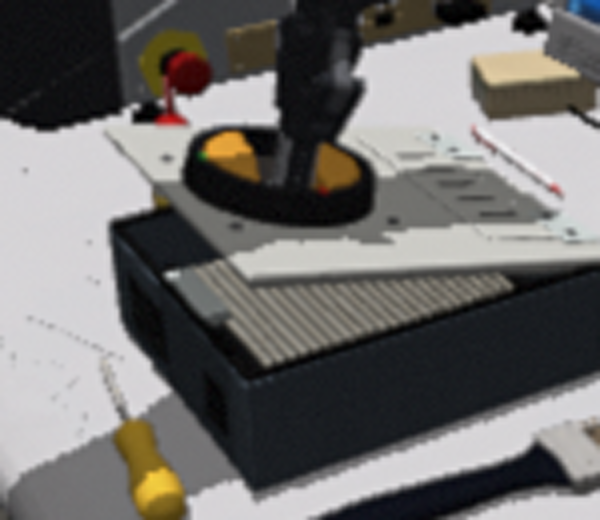

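The fingertips are in the slot, between the amber walls at about (295,180) in the crop, and roughly at the floor. Now I'll press along the hinge arc.

```bash
python3 - <<'E'
from h import *
f=.24
for th in (.2,.14,.08,.03,0,-.006):
    hit=arm.servo_line(slot(th,f),rate=60,ori=tori(max(th,0),f),until_force=30); st(th)
    if hit: print('HIT');break
E
```

```text
0.2 6.04 [480.9  61.5 134.3] [-0.2  0.3  0.8] [-0.03 -0.11 -0.01] -0.1
0.14 6.38 [478.9  61.7 123.3] [-0.7  0.2  2.6] [-0.02  0.1  -0.03] 0.1
0.08 6.71 [477.5  61.8 112.3] [-0.2  0.8  3.2] [ 0.06  0.06 -0.01] -0.3
0.03 7.02 [476.5  61.9 103. ] [-1.   1.2  4.1] [0.04 0.06 0.03] -0.2
0 7.27 [476.2  61.8  97.4] [ 0.9 -0.3  4.2] [ 0.13 -0.05  0.02] 0.0
-0.006 7.52 [476.2  61.8  96.3] [-0.1  0.8  6.1] [ 0.01 -0.06 -0.  ] -0.2
```

```bash
python3 - <<'E'
from h import *
f=.24
for th in (-.012,-.018,-.024):
    arm.servo_line(slot(th,f),rate=20,ori=tori(0,f)); arm.pause(.15); o=st(th)
    if o['contact_force'][2]>18: break
s=snap('side','s3.png');cv2.imwrite('pics/e.png',cv2.resize(s['img'][110:240,160:310,::-1],(600,520),interpolation=cv2.INTER_CUBIC))
E
```

```text
-0.012 7.92 [476.1  61.8  95.2] [-0.3  1.1  5.5] [ 0.1  -0.04 -0.02] 0.1
-0.018 8.32 [476.1  61.8  94.1] [-1.  -0.   5.9] [0.05 0.03 0.03] -0.2
-0.024 8.72 [476.   61.8  93.3] [-0.4  0.2  8.6] [ 0.05  0.12 -0.01] 0.1
```

View pics/e.png

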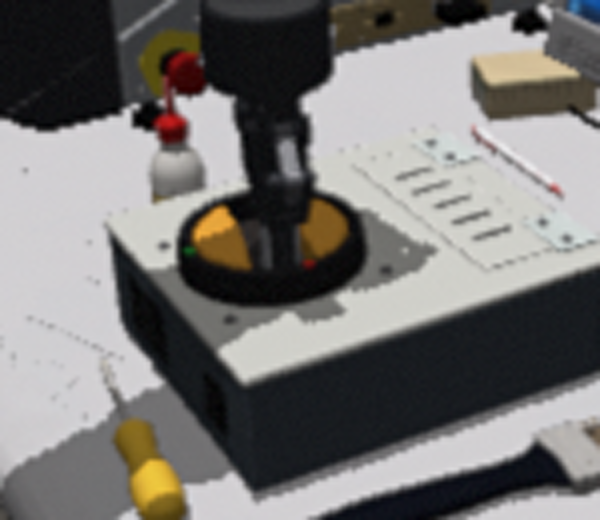

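The cover is shut on its seal, and the force is starting to rise as the foam takes load. I'll press a little further.

```bash
python3 - <<'E'
from h import *
f=.24
for th in (-.030,-.036,-.042,-.048):
    arm.servo_line(slot(th,f),rate=20,ori=tori(0,f)); arm.pause(.15); o=st(th)
    if o['contact_force'][2]>15: break
print(th)
E
```

```text
-0.03 9.17 [476.3  61.8  93.1] [-2.   0.9 15.2] [0.01 0.4  0.06] 0.1
-0.03
```

The cover has reached its firm stop at about 15 N. I'll turn now while holding that depth, watching the force.

```bash
python3 - <<'E'
from h import *
z=slot(-.03,.24)[2]
def go(ph,rate=50):
    p=slot(0,ph); p[2]=z
    arm.servo_line(p,rate=rate,ori=tori(0,ph)); return st(round(ph,2))
for ph in np.arange(.39,1.58,.15):
    o=go(ph); F=o['contact_force']
    if abs(F[:2]).max()>15 or F[2]<8 or F[2]>30: print('check');break
E
```

```text
0.39 9.47 [474.2  62.8  93.2] [-0.3 -0.7 13. ] [-0.17  0.   -0.03] 0.1
0.54 9.77 [471.3  64.2  93.1] [ 0.6 -1.2 12.1] [-0.4  -0.21 -0.05] -0.1
0.69 10.07 [468.1  66.4  93.1] [ 0.6 -0.8 13. ] [-0.49 -0.16 -0.01] 0.3
0.84 10.37 [465.2  69.1  93. ] [ 0.6 -1.5 11.7] [-0.52 -0.06 -0.05] -0.0
0.99 10.67 [462.8  72.3  92.9] [-0.9 -1.8 12.4] [-0.53 -0.1  -0.04] -0.1
1.14 10.97 [460.9  75.8  92.9] [ 0.5 -2.  12.8] [-0.45  0.02 -0.01] -0.1
1.29 11.27 [459.6  79.6  92.9] [-1.3 -1.7 12.1] [-0.42 -0.01 -0.07] 0.2
1.44 11.57 [458.9  83.6  92.9] [-0.9 -1.7 11.9] [-0.41  0.04 -0.08] 0.2
```

```bash
python3 - <<'E'
from h import *
z=slot(-.03,.24)[2]
for ph in np.arange(1.54,2.4,.1):
    p=slot(0,ph); p[2]=z
    arm.servo_line(p,rate=40,ori=tori(0,ph)); o=st(round(ph,2)); F=o['contact_force']
    if np.hypot(*F[:2])>9 or F[2]<8: print('stop');break
s=snap('side','s4.png');cv2.imwrite('pics/f.png',cv2.resize(s['img'][110:240,160:310,::-1],(600,520),interpolation=cv2.INTER_CUBIC))
E
```

```text
1.54 11.82 [458.8  86.2  92.8] [-0.7 -2.4 12.5] [-0.36  0.05 -0.04] -0.1
1.64 12.07 [459.   88.8  92.9] [-0.3 -2.  13.1] [-0.42  0.12 -0.  ] 0.4
1.74 12.32 [459.4  91.4  92.9] [-0.4 -2.4 12.8] [-0.26  0.05 -0.05] 0.1
1.84 12.57 [459.8  93.2  92.9] [-1.  -2.7 12.8] [-0.62  0.18 -0.  ] -0.3
1.94 12.82 [459.1  93.8  92.8] [-2.8 -6.  16.9] [-1.24  0.69  0.13] 0.5
2.04 13.07 [458.2  93.9  92.7] [ -6.9 -10.5  19.7] [-2.08  1.48  0.07] -0.3
stop
```

View pics/f.png

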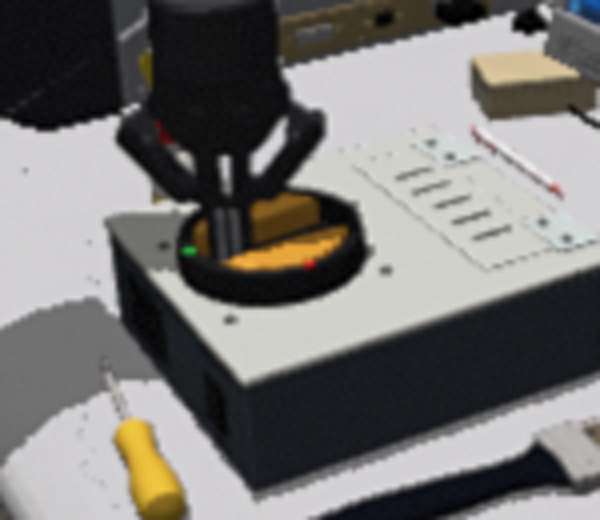

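The turn has stopped hard, with the slot pointing at the green dot, which is at (190,250) in the crop. I'll back the finger off the wall, lift out and look.

```bash
python3 - <<'E'
from h import *
z=slot(-.03,.24)[2]
p=slot(0,1.66); p[2]=z
arm.servo_line(p,rate=40,ori=tori(0,1.66)); st('back')
p[2]=100; arm.servo_line(p,rate=30); st('up')
p[2]=190; arm.servo_line(p,rate=150); st('clear')
arm.move_pose([440,330,260],ori(1.6,True)); st('away')
s=snap('top','t5.png'); 
for t in['slot_end','fastener_center','cover_hinge','chip_brush','oil_bottle','screwdriver']: print(t,lm(s,'top',t))
look('top',.002)
b=snap('side','s5.png')['img'][110:240,160:310,::-1]; t=s['img'][140:270,180:330,::-1]
cv2.imwrite('pics/g.png',cv2.resize(cv2.hconcat([t,b]),(800,347),interpolation=cv2.INTER_CUBIC))
E
```

```text
back 13.65 [458.8  89.9  92.8] [-0.9 -1.3 13.9] [-0.17  0.12  0.05] -0.0
up 14.08 [456.2  90.4  99.5] [ 0.  -0.6 -0.6] [0.04 0.04 0.03] -0.1
clear 14.83 [456.4  90.4 189.3] [-0.5 -0.7  0.2] [ 0.02 -0.   -0.04] 0.2
away 15.82 [440.5 327.4 259.3] [ 0.1 -1.3  0.1] [-0.05 -0.03  0.01] -0.0
slot_end [(0.96, array([457.5,  83.3,  98.7]))]
fastener_center [(0.59, array([476.9,  91.9,  97.1])), (0.52, array([540.3,  85. ,   0.8]))]
cover_hinge [(0.62, array([667.6,  81.3,  87.2]))]
chip_brush [(0.77, array([529.9, -86.7,  -4.9]))]
oil_bottle [(0.52, array([496.8, 259.2,  -2.1]))]
screwdriver [(0.75, array([373.1,  64.6,  -3.9])), (0.58, array([536.3,  83.5,  -1.6]))]
amber 567 [-180.     0.3] [-0.   0.3]
red 8 [-178.6  -52.9] [  1.4 -52.9]
green 11 [-233.1   -1. ] [-53.1  -1. ]
white 36 [-190.8   -1.3] [-10.8  -1.3]
[[6.0, 4.0], [6.0, 1.0], [6.0, -1.0], [6.0, -4.0], [3.0, 6.0], [3.0, 4.0], [3.0, 1.0], [3.0, -1.0], [3.0, -4.0], [0.0, 6.0], [1.0, 3.0], [1.0, 1.0], [1.0, -1.0], [1.0, -4.0], [1.0, -6.0], [-2.0, 6.0], [-2.0, 3.0], [-2.0, 1.0], [-2.0, -2.0], [-2.0, -4.0], [-4.0, 3.0], [-4.0, 1.0], [-4.0, -2.0], [-4.0, -4.0], [-24.0, -3.0], [-26.0, -3.0], [-29.0, -3.0], [-31.0, -3.0], [-34.0, -4.0], [-34.0, -6.0], [-36.0, -4.0], [-36.0, -6.0], [-39.0, -4.0], [-38.0, -6.0], [-41.0, -4.0], [-41.0, -6.0]]
```

View pics/g.png

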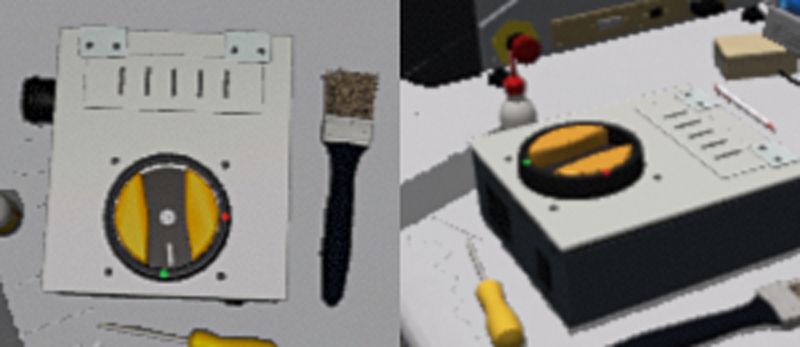

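The cover is shut by itself. The disc, though, reads about 0.12 rad short of the green dot: the white line runs from (-24,-3) to (-41,-5) about the hub. Backing off while still pressing moved the finger 4 mm, and floor friction evidently dragged the disc back with it. I'll press again, turn to the stop and lift straight out without backing off under pressure.

```bash
python3 - <<'E'
from h import *
O=tori(0,1.571); z=slot(-.03,.24)[2]
u=np.array([np.sin(-YAW),np.cos(YAW),0]); b=slot(0,1.571)
def P(d,zz): p=b+u*d; p[2]=zz; return p
arm.move_pose(P(0,190),O); arm.servo_line(P(0,125),rate=150)
print(arm.servo_line(P(0,98),rate=50,until_force=12)); st('in')
arm.servo_line(P(0,z+.3),rate=20); st('pressed')
d=3
while d<14:
    arm.servo_line(P(d,z+.3),rate=15); o=st(d)
    if -o['contact_force'][1]>9: break
    d+=1
E
```

```text
False
in 18.53 [457.   87.7  97.9] [-0.2  0.3  0.7] [-0.05  0.01 -0.06] -0.3
pressed 19.0 [457.2  87.8  92.8] [-2.3 -0.7 11.5] [-0.07  0.63 -0.01] -0.3
3 19.35 [457.6  89.5  92.9] [-2.3 -1.9 10.6] [-0.51  0.5  -0.  ] -0.2
4 19.6 [457.8  90.2  92.9] [-2.3 -2.7 10.4] [-0.61  0.44 -0.05] 0.0
5 19.85 [458.   91.1  92.9] [-1.7 -3.5  9.3] [-0.65  0.38 -0.04] -0.1
6 20.1 [458.2  91.9  92.9] [-1.3 -3.6 10.2] [-0.72  0.34 -0.  ] 0.3
7 20.35 [458.3  92.1  92.9] [-2.6 -4.2  9.9] [-1.02  0.29 -0.06] 0.0
8 20.6 [458.4  92.6  92.9] [-2.  -5.5  9.4] [-1.22  0.29 -0.03] -0.1
9 20.85 [458.6  93.5  92.9] [-1.1 -5.8  9. ] [-1.26  0.31 -0.02] -0.2
10 21.1 [458.7  94.4  92.9] [-1.7 -6.1  9.2] [-1.29  0.26 -0.02] -0.1
11 21.35 [458.7  94.4  92.9] [-2.  -7.7  8.3] [-1.67  0.3  -0.  ] -0.2
12 21.6 [458.7  94.5  92.9] [-1.5 -9.4 10.1] [-2.01  0.33 -0.03] 0.2
```

```bash
python3 - <<'E'
from h import *
O=tori(0,1.571); z=slot(-.03,.24)[2]
u=np.array([np.sin(-YAW),np.cos(YAW),0]); b=slot(0,1.571)
def P(d,zz): p=b+u*d; p[2]=zz; return p
arm.servo_line(P(10,z+.3),rate=15); st('ease')
arm.servo_line(P(9,98),rate=25); st('lifted')
arm.servo_line(P(7,100),rate=25); st('lifted2')
arm.servo_line(P(1,102),rate=40); st('centre')
arm.servo_line(P(0,190),rate=150); st('clear')
arm.move_pose([440,330,260],ori(1.6,True)); st('away')
s=look('top',.002); print(lm(s,'top','slot_end'),lm(s,'top','fastener_center'))
b=snap('side','s6.png')['img'][110:240,160:310,::-1]; t=s['img'][140:270,180:330,::-1]
cv2.imwrite('pics/i.png',cv2.resize(cv2.hconcat([t,b]),(800,347),interpolation=cv2.INTER_CUBIC))
E
```

```text
ease 21.88 [458.7  94.4  92.9] [-1.4 -5.9  9.7] [-1.28  0.25 -0.  ] -0.2
lifted 22.29 [458.3  94.5  98.4] [ 0.7 -5.6  2.9] [-1.34 -0.14 -0.04] 0.2
lifted2 22.56 [457.3  94.5 100.1] [ 0.3 -3.6  1.7] [-0.77  0.02 -0.02] 0.1
centre 22.87 [456.8  89.5 102. ] [-0.6 -0.5 -0.8] [-0.01 -0.1   0.04] 0.2
clear 23.6 [456.3  88.2 189.4] [ 0.2  0.3 -0. ] [-0.   -0.02 -0.  ] -0.1
away 24.59 [440.4 327.6 259.3] [-0.7  0.3  0.4] [-0.04  0.03  0.05] 0.0
amber 569 [-179.8   -0.2] [ 0.2 -0.2]
red 7 [-178.9  -53.2] [  1.1 -53.2]
green 12 [-233.4   -0.8] [-53.4  -0.8]
white 35 [-191.4    0.3] [-11.4   0.3]
[[6.0, 4.0], [6.0, 1.0], [6.0, -1.0], [6.0, -4.0], [3.0, 6.0], [3.0, 4.0], [3.0, 1.0], [3.0, -1.0], [3.0, -4.0], [0.0, 6.0], [1.0, 3.0], [1.0, 1.0], [1.0, -1.0], [1.0, -4.0], [1.0, -6.0], [-2.0, 6.0], [-2.0, 3.0], [-2.0, 1.0], [-2.0, -2.0], [-2.0, -4.0], [-4.0, 3.0], [-4.0, 1.0], [-4.0, -2.0], [-26.0, -1.0], [-29.0, -1.0], [-31.0, 1.0], [-31.0, -1.0], [-34.0, 1.0], [-34.0, -1.0], [-36.0, 1.0], [-36.0, -1.0], [-39.0, 1.0], [-39.0, -1.0], [-41.0, 1.0], [-44.0, 1.0]]
[(0.96, array([459. ,  86.6,  99.7]))] [(0.74, array([495.7, 259.6,  -4.6])), (0.55, array([482.1,  89.3,  94. ]))]
```

View pics/i.png

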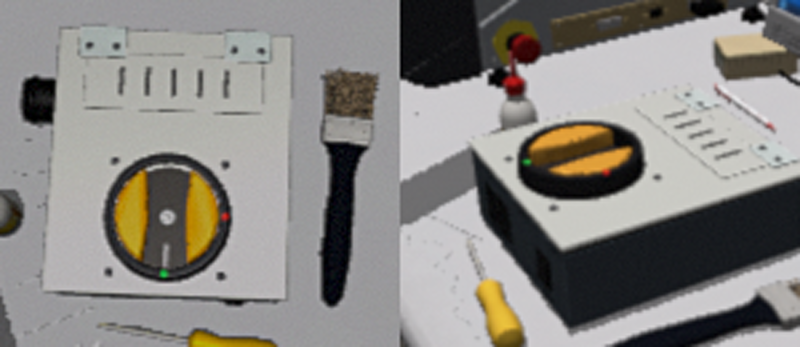

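The white line at (165,255) now points straight at the green dot at (164,273). The cover is flat on its seal, and the brush, bottle and screwdriver haven't moved. I'll hand the job in.

```bash
python3 -c "
from h import *
arm.finish_job()"
```

```text
the job is handed in; nothing more can be done
```

The cover is shut and locked, and it stayed shut after I let go. The job was handed in at about 25 s on the robot clock.

**What I did:** I set the shut fingertips in the slot, which was already turned about 0.25 rad. I pressed the cover along its hinge arc down to the firm stop at about 15 N. With it held down, I turned the fastener clockwise until it stopped hard.

**One correction:** on the first release I backed off while still pressing, and floor friction dragged the disc back about 0.12 rad, although the cover stayed shut. I pressed again, turned to the stop and lifted the fingertips clear before moving away.

**Last checks:**
- **Fastener:** the white line points at the green dot to within about 0.03 rad.
- **Cover:** it looks flat on the seal. The network's slot point came out at z about 100 mm, against about 97 mm expected when shut, which is within its accuracy.
- **Surroundings:** the brush, oil bottle and screwdriver look unmoved, and nothing is touching the robot.
- **Disagreement:** the network's best guess for the fastener centre was wrong, falling on the oil bottle. Its second guess agreed with the picture.

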